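# Refit the pump's roller wheel and close its track

## Task

The column pump's head has been cleaned and must go together again: set the roller wheel on the pump's splined drive shaft and, pressing only lightly, turn it until it drops fully home. Then turn the knurled thimble on the pump clockwise until the track shoe has closed on the rollers and the thimble's slip clutch clicks over at least once; let go of everything. Do not force the wheel down, and leave the other things on the bench where they are.

Things in the scene. Friction and masses are not known exactly. Their poses are not given: they have to be found in the camera images.
- wheel_mid (a point): centre of the loose roller wheel, on its axis, half-way up; z up. The wheel stands on its hub on the bench: 69 mm tall, 72 mm over its six white rollers, 180 g. Heights over its underside: hub 0 to 31 mm, rollers 9 to 31, upper plate (66 mm wide) 31 to 35, round grey fluted boss (28 mm wide, the place to grip) 35 to 69.
- wheel: the same wheel, its origin at the centre of its underside, z up. The hub, 32 mm wide, has a round bore of 14.4 mm, 31 mm deep, open below, and three keyways 7 mm wide, open to the outside, 120 degrees apart, one along this frame's +x. Its angle at the start does not matter.
- shaft_seat (a point): point fixed on the pump, on the drive shaft's axis: the flange face on which the wheel's underside rests when home, 69 mm over the bench, z up. The wheel's centre is then 34.5 mm above it. The upright steel shaft rises from it: a round nose 12 mm wide with a tapered tip, to 28 mm above this point, and three splines 5 mm wide, out to 10.5 mm from the axis, to 12 mm above it.
- spline_top (a point): point fixed on the pump, 12 mm above shaft_seat: level of the spline tops. A wheel on the nose rests here, 12 mm short of home, until its keyways stand over the splines (within 0.1 rad), then drops; it fits every 120 degrees. The shaft stands at any angle, which no reading gives. It has a drag of 0.15 N m: 10 N of pressing leaves it still, some 30 N makes it turn along with the wheel.
- pump: the pump, fixed: a white case 160 mm deep (x), 210 mm wide (y), its panel towards -x, origin under its middle; alloy deck 65 mm over the bench. On the deck, 95 mm apart along y: the drive shaft (+y side) and the thimble (-y side) on an alloy block 83 mm high. Between them the track shoe, a white curved jaw round the wheel's place, up to 103 mm over the bench.
- thimble_grip (a point): point fixed on the pump: on the upright axis of the thimble at the height to grip it, 108 mm over the bench. The thimble is a knurled steel knob 30 mm wide, from 87 to 119 mm over the bench. Turned clockwise seen from above it closes the shoe; about 0.08 N m is needed.
- track_shoe (a joint): travel of the track shoe from fully open (0 at the start) towards the shaft, m: 6 mm per radian of the thimble until the clutch slips. With the wheel home it meets the rollers at 3.3 mm, takes up the wheel's play and stops near 4.3 mm, some 0.75 rad from the start. It stays where it is left.
- thimble (a joint): slip of the thimble's clutch, rad: clockwise turn of the thimble relative to the cam under it, 0 at the start and while the shoe moves freely. Once the shoe is stopped, the clutch gives way at about 0.12 N m and clicks from notch to notch, 0.52 rad apart; the first click is complete after about 1.3 rad of turning. Let go between notches, the thimble springs to the nearer one.
- flask_125: 125 ml glass conical flask, 67 mm wide, 112 mm tall, a bystander; origin at the centre of its underside as it was put down
- weigh_boat: white weighing boat, 64 x 64 x 17 mm, a bystander; origin at the centre of its underside as it was put down
- conical_tube_1: screw-cap centrifuge tube lying down, 35 x 114 mm, a bystander; origin at the centre of its underside as it was put down
- foil_ball: crumpled ball of foil, about 45 mm, a bystander; origin at the centre of its underside as it was put down
- beaker_50: small glass beaker, 52 mm wide, 62 mm tall, a bystander; origin at the centre of its underside as it was put down
- vial_1: amber vial with a black cap, 22 mm wide, 51 mm tall, a bystander; origin at the centre of its underside as it was put down
There are look-alikes about, which are no part of the job. Leave any green or pink look-alike of the wheel alone.

How it is judged:
By the outcome, as a careful person would: the job done as asked, in the order asked, and still so for the second after the job is handed in, with the robot touching nothing.
It also fails if it takes over 61 s, if anything falls off the work surface, if the arm or the gripper's body presses on something with over 40 N, if the wrist force passes 120 N, or if a joint passes its speed limit or range.

## Robot

A 7-joint arm with a two-finger parallel gripper is mounted at the origin on a cart in front of the work surface, level with it; the furniture and walls round the work are solid. World frame = base frame: x ahead of the robot, y to its left, z up, the work surface at z = 0. Lengths are in mm, angles in degrees, forces in N, time in s.
With the tool pointing down it reaches from about 400 to 925 mm from the base axis. Payload 5.6 kg.
Tool frame: the origin (TCP) lies midway between the tips of the shut fingers; the grasp point (between the pads) lies arm.tcp_to_grasp behind it (arm.tcp_to_grasp is the distance from the TCP to the grasp point, in mm); z points along the fingers, y is the direction in which the jaws open and shut (so a half turn about z gives the same grasp; the last joint's range is limited). The gripper opens to 85 mm and grips with 20 to 120 N. Pads are 22 mm wide; open, the fingers measure 114 mm over their backs; the gripper's body (76 mm by 85 mm) begins 54 mm behind the grasp point. The pads swing forward as they close: fully open they stand 13 mm farther back than shut.
Start: joints at [-66.119, 26.786, -0.665, 91.828, 0.344, 61.387, -3.226], TCP at [288.489, 582.48, 231.29] pointing down, gripper open.
Joint ranges: [-144.91, 144.91], [-17.63, 115.5], [-89.93, 88.59], [15.96, 139.68], [-74.01, 254.01], [8.47, 105.57], [-167.45, 167.45]. Speed limits (degrees/s): [147.25, 147.25, 180, 180, 180, 180, 180].

## Interface

Orientations are given as a 3x3 rotation matrix whose columns are the frame's x, y, z axes.
In Python, from plant import arm, cams gives the robot as it stands. Calls block until the motion is done:
- arm.movep(position, orientation): joint-space move of the TCP to a pose.
- arm.move_l(position, ori=None, feed=150, stop_force=None): straight line of the TCP; ori=None keeps the orientation; feed is the mean speed in mm/s. With stop_force (N) it stops when the force on the tool has changed by that much, and returns True; else False.
- arm.move_j(angles): joint-space move.
- arm.set_gripper(opening, grasp_force=None): finger opening in mm; grasp_force is the grip in N (None keeps the last); returns when the fingers have stopped.
- arm.dwell(seconds).
- arm.solve_ik(position, orientation): joint angles nearest the present ones, or None.
- cams.grab_frame(name): name is "side" or "top"; returns the picture (384x512x3 uint8, red, green, blue); there is no depth.
- cams.camera_info(name): a dict with "fovy" (degrees; the focal length in pixels is half the picture's height over the tangent of half this angle, whatever the lens; pixels are square), "cx", "cy" (the principal point, pixels), "k1" (the pictures are not rectified: a ray, as slopes to the right and down, at radius r is drawn at 1 + k1 r^2 times it, then the intrinsics apply), "pose" (4x4, takes a point from camera to world coordinates). Camera axes: x right, y down, z forward; pixel columns grow to the right and rows downward; lengths in mm; the calibration is good to about 2 mm. A picture is of the moment at which its call begins. camera_info takes no time and is no camera call.
A pose or a line that the arm cannot do raises arm.PlanningError and nothing moves.
- arm.sign_off(): hands the job in, once; it reports no verdict.
Readings, each from a call of its own:
- arm.get_clock(): time.
- arm.get_joint_pos(): joint angles.
- arm.get_qvel(): joint speeds.
- arm.get_joint_torque(): joint torques, N m.
- arm.get_ee_pos(): TCP position.
- arm.get_tcp_rot(): TCP orientation.
- arm.get_ft_force(): force on the tool from outside, world axes, zero at the start.
- arm.get_moment(): the same for the moment, N m.
- arm.get_gripper_width(): finger opening in mm.
Only numpy, scipy, OpenCV 4.12 (cv2) and the standard library are available. Lean on these libraries where they do the work, as an engineer would, in place of code of your own. Each camera call takes 0.05 s, during which the arm holds its last target.

## Working session

There is one attempt and no reset: what is moved stays moved. The work goes in short steps, each a Python script; the robot and the scene stay as the last script left them, time stands still between calls to the robot, and variables do not carry over. Pictures are saved under pics/ and viewed, and the job is handed in when it is done.

```bash
mkdir -p pics; ls
python3 - <<'E'
from plant import arm,cams
import cv2
for n in("side","top"):
    f=cams.grab_frame(n); cv2.imwrite(f"pics/{n}0.png",cv2.resize(f[:,:,::-1],(800,600),interpolation=cv2.INTER_CUBIC))
    cv2.imwrite(f"pics/{n}0_raw.png",f[:,:,::-1])
    print(n,cams.camera_info(n))
print(arm.get_clock(),arm.tcp_to_grasp,arm.get_tcp_rot(),arm.get_gripper_width())
E
```

```text
pics
side {'fovy': 53.16307865098813, 'cx': 251.36143697013551, 'cy': 199.1945675956145, 'k1': 0.007115623998683855, 'pose': array([[-9.64490123e-01, -1.47487183e-01,  2.19103476e-01,
         2.39462198e+02],
       [-2.63819768e-01,  5.77444545e-01, -7.72629878e-01,
         9.75260925e+02],
       [-1.25671029e-02, -8.02997714e-01, -5.95849594e-01,
         7.53313905e+02],
       [ 0.00000000e+00,  0.00000000e+00,  0.00000000e+00,
         1.00000000e+00]])}
top {'fovy': 53.032634255602495, 'cx': 258.1628559234756, 'cy': 191.7519344966654, 'k1': -0.11982707971924723, 'pose': array([[ 4.67630303e-03, -9.94623841e-01,  1.03448284e-01,
         3.56028756e+02],
       [-9.99949141e-01, -3.72662110e-03,  9.37162972e-03,
         1.11168536e+02],
       [-8.93573379e-03, -1.03486847e-01, -9.94590682e-01,
         1.15670223e+03],
       [ 0.00000000e+00,  0.00000000e+00,  0.00000000e+00,
         1.00000000e+00]])}
0.1 18.700000000000003 [[-8.96100915e-01  4.43849951e-01 -6.08916709e-04]
 [ 4.43850353e-01  8.96099674e-01 -1.49631754e-03]
 [-1.18490402e-04 -1.61111941e-03 -9.99998695e-01]] 85.35795998051823
```

View pics/side0.png

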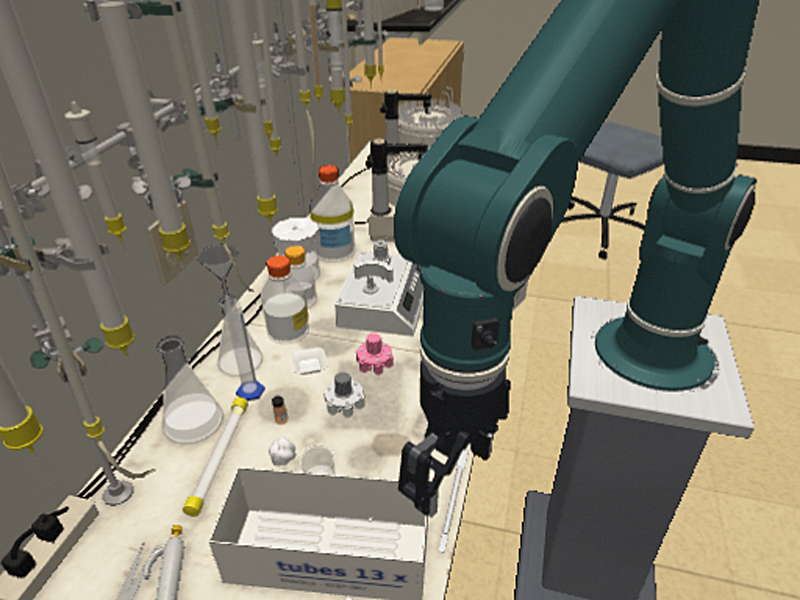

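View pics/top0.png

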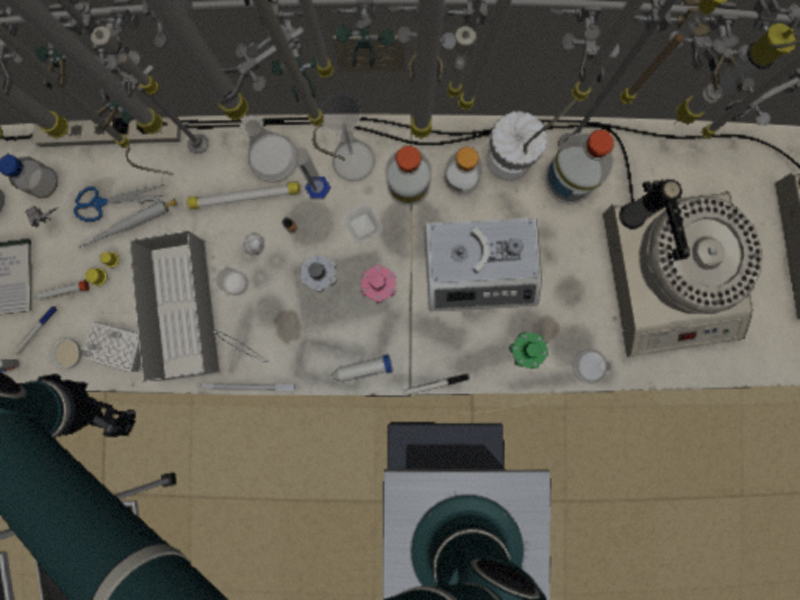

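Candidates for the wheel in the top view (800 px scale) are the white and grey one at (318,272), the pink one at (378,283) and the green one at (529,350). White rollers with a grey boss match the description, so I choose (318,272). Next I check it and the pump in close crops.

Run:
```python
import cv2,numpy as np
def crop(n,x0,y0,w,h,out):
    f=cv2.imread(f"pics/{n}0_raw.png")[y0:y0+h,x0:x0+w]
    return cv2.resize(f,out,interpolation=cv2.INTER_CUBIC)
# raw crops x8 : top wheel (180..230,150..200) ; x8 pump (265..355,130..205)
a=crop("top",180,150,50,50,(400,400)); b=crop("side",200,225,50,50,(400,400))
cv2.imwrite("pics/c1.png",np.hstack([a,b]))
cv2.imwrite("pics/c2.png",crop("top",265,130,90,72,(720,576)))
cv2.imwrite("pics/c3.png",crop("side",205,145,80,72,(640,576)))
```

```text
(no output)
```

View pics/c1.png

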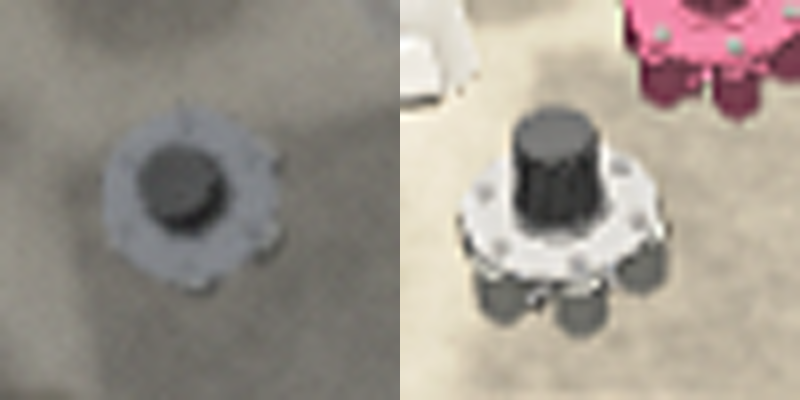

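View pics/c2.png

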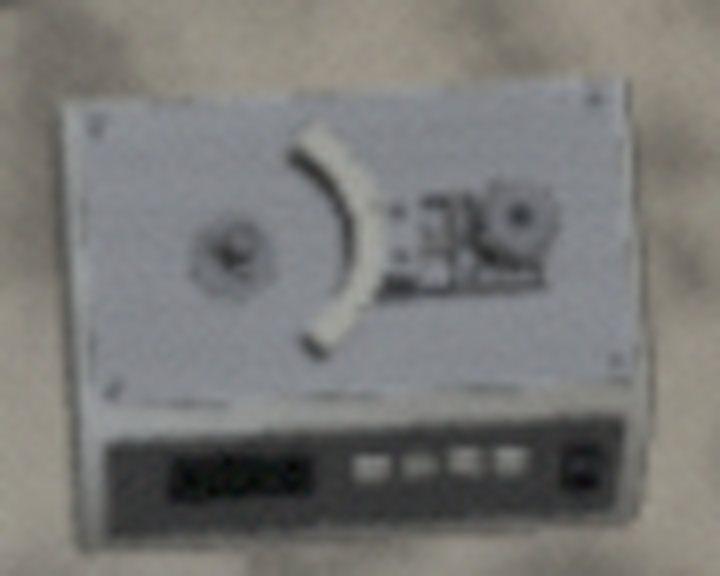

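View pics/c3.png

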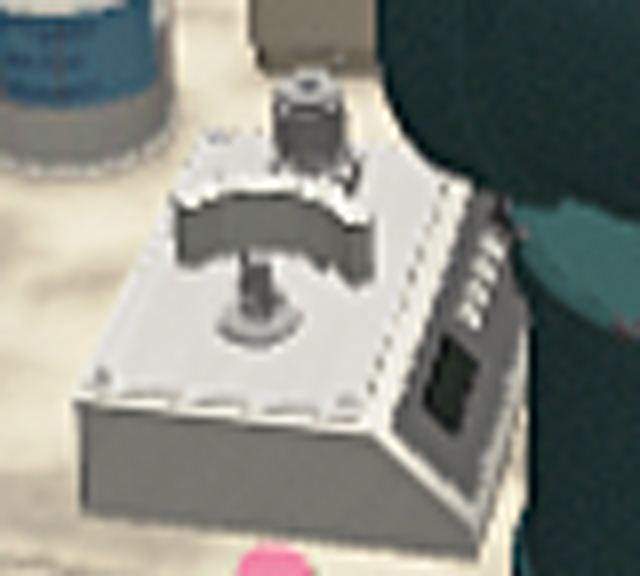

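```bash
cat > h.py <<'E'
import numpy as np,json
from plant import arm,cams
def ray(n,u,v):
    c=cams.camera_info(n); f=192/np.tan(np.radians(c["fovy"]/2))
    d=np.array([(u-c["cx"])/f,(v-c["cy"])/f]); s=d.copy()
    for _ in range(20): s=d/(1+c["k1"]*(s@s))
    P=c["pose"]; return P[:3,3],P[:3,:3]@np.array([*s,1])
def atz(n,u,v,z):
    o,d=ray(n,u,v); return o+d*(z-o[2])/d[2]
def proj(n,p):
    c=cams.camera_info(n); f=192/np.tan(np.radians(c["fovy"]/2))
    P=c["pose"]; q=P[:3,:3].T@(np.asarray(p,float)-P[:3,3]); s=q[:2]/q[2]; s=s*(1+c["k1"]*(s@s))
    return s*f+[c["cx"],c["cy"]]
E
python3 - <<'E'
from h import *
def p(t,n,x0,y0,x,y,z,k=8):
    print(t,n,atz(n,x0+(x+.5)/k-.5,y0+(y+.5)/k-.5,z).round(1))
p("bosstop","top",180,150,180,182,69)
p("bosstop","side",200,225,156,137,69)
p("plate","top",180,150,192,195,35)
p("plate","side",200,225,161,214,35)
p("flange","top",265,130,232,256,69)
p("flange","side",205,145,259,319,69)
p("tip","side",205,145,257,258,97)
p("tip","top",265,130,237,243,97)
p("thimbletop","top",265,130,519,214,119)
p("thimbletop","side",205,145,310,87,119)
for c in[(65,100),(632,80),(80,548),(645,522)]: p("pumpcorner","top",265,130,*c,65 if c[1]<200 else 20)
E
```

```text
bosstop top [524.6 282.6  69. ]
bosstop side [523.7 288.2  69. ]
plate top [525.  283.4  35. ]
plate side [523.9 289.   35. ]
flange top [556.6  20.3  69. ]
flange side [555.9  23.7  69. ]
tip side [556.   22.6  97. ]
tip top [556.   20.9  97. ]
thimbletop top [562.6 -74.4 119. ]
thimbletop side [561.8 -73.  119. ]
pumpcorner top [614.4  80.1  65. ]
pumpcorner top [ 623.3 -126.5   65. ]
pumpcorner top [455.6  73.2  20. ]
pumpcorner top [ 466.1 -137.5   20. ]
```

```bash
cat >> h.py <<'E'
def R(a):
    a=np.radians(a); y=np.array([np.cos(a),np.sin(a),0]); z=np.array([0,0,-1.]); return np.column_stack([np.cross(y,z),y,z])
W=np.array([524.3,285.5]); S=np.array([556.2,21.8]); T=np.array([562.2,-73.8]); G=arm.tcp_to_grasp
E
python3 - <<'E'
from h import *
for nm,p,z in(("W",W,39.3),("S",S,120),("T",T,89.3)):
    for a in range(-180,360,30):
        q=arm.solve_ik([*p,z],R(a)); print(nm,a,None if q is None else np.round(q,0))
E
```

```text
W -180 [-18.  38. -19. 105.  18.  40. 133.]
W -150 [-13.  39. -25. 105.  24.  41. 158.]
W -120 [-79.  67.  76. 109. -72.  70. -96.]
W -90 [-54.  39.  30. 108. -29.  41. -98.]
W -60 [-50.  38.  24. 107. -24.  40. -72.]
W -30 [-46.  37.  19. 107. -19.  39. -46.]
W 0 [-42.  37.  13. 107. -13.  38. -21.]
W 30 [-38.  36.   9. 107.  -8.  38.   5.]
W 60 [-35.  36.   4. 106.  -4.  38.  31.]
W 90 [-31.  36.  -1. 106.   1.  38.  57.]
W 120 [-27.  36.  -7. 106.   6.  38.  83.]
W 150 [-22.  37. -13. 105.  13.  39. 108.]
W 180 [-18.  38. -19. 105.  18.  40. 133.]
W 210 [-13.  39. -25. 105.  24.  41. 158.]
W 240 [-79.  67.  76. 109. -72.  70. -96.]
W 270 [-54.  39.  30. 108. -29.  41. -98.]
W 300 [-50.  38.  24. 107. -24.  40. -72.]
W 330 [-46.  37.  19. 107. -19.  39. -46.]
S -180 [ 45.  55. -76. 107.  58.  69. 128.]
S -150 [ -57.   53.   77.  113.  -58.   66. -105.]
S -120 [-57.  53.  77. 113. -58.  66. -75.]
S -90 [-34.  30.  37. 112. -24.  46. -74.]
S -60 [-33.  29.  35. 112. -23.  46. -45.]
S -30 [-31.  29.  32. 112. -21.  45. -17.]
S 0 [-27.  28.  28. 112. -18.  45.  10.]
S 30 [-24.  27.  23
[... 543 characters left out ...]
67. -92.]
T -120 [-41.  47.  64. 112. -52.  56. -71.]
T -90 [-25.  34.  38. 111. -29.  44. -60.]
T -60 [-24.  34.  37. 111. -28.  44. -31.]
T -30 [-21.  33.  33. 111. -25.  43.  -4.]
T 0 [-19.  32.  29. 111. -22.  43.  24.]
T 30 [-14.  31.  24. 111. -18.  42.  50.]
T 60 [-11.  30.  19. 111. -14.  41.  77.]
T 90 [ -7.  30.  15. 110. -11.  41. 104.]
T 120 [ -2.  29.   8. 110.  -6.  41. 130.]
T 150 [  4.  29.   0. 110.  -0.  41. 154.]
T 180 [ -46.   58.   77.  113.  -64.   67. -122.]
T 210 [-46.  58.  77. 113. -64.  67. -92.]
T 240 [-41.  47.  64. 112. -52.  56. -71.]
T 270 [-25.  34.  38. 111. -29.  44. -60.]
T 300 [-24.  34.  37. 111. -28.  44. -31.]
T 330 [-21.  33.  33. 111. -25.  43.  -4.]
```

Run:
```python
from h import *
import cv2
arm.movep([*W,150],R(90)); print(arm.get_clock())
arm.set_gripper(62)
arm.move_l([*W,75],feed=200)
f=arm.get_ft_force()
for n in("side","top"):
    cv2.imwrite(f"pics/{n}1.png",cams.grab_frame(n)[:,:,::-1])
print(arm.get_clock(),f)
s=cv2.imread("pics/side1.png");t=cv2.imread("pics/top1.png")
cv2.imwrite("pics/j1.png",np.hstack([cv2.resize(s[200:300,180:280],(400,400),interpolation=2),cv2.resize(t[120:220,150:250],(400,400),interpolation=2)]))
```

```text
1.5417
2.5333 [1.14019732 0.28484796 0.13822873]
```

View pics/j1.png

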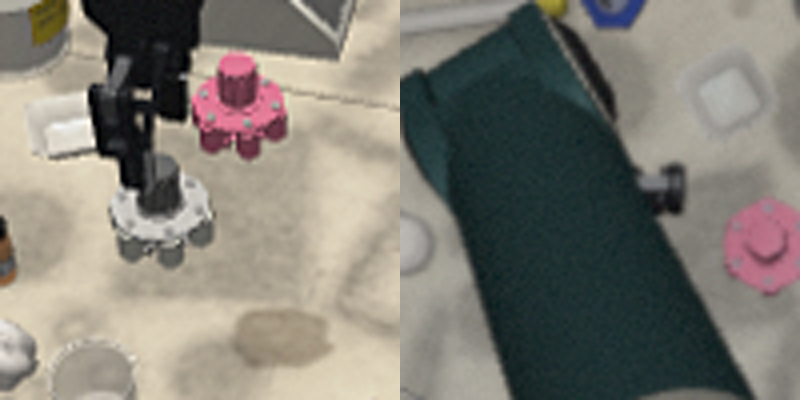

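Run:
```python
from h import *
import cv2
print(arm.get_ee_pos(),arm.get_gripper_width())
for dx in(-11,11):
  for dy in(-31,31): print(dx,dy,((proj("side",[W[0]+dx,W[1]+dy,81])-[180,200])*4).round())
print(((proj("side",[*W,69])-[180,200])*4).round())
s=cv2.imread("pics/side1.png")
cv2.imwrite("pics/j1b.png",cv2.resize(s[210:265,195:255],(720,660),interpolation=2)[:600])
```

```text
[525.42377408 286.17272361  76.56207391] 62.30848980947668
-11 -31 [187. 122.]
-11 31 [156. 185.]
11 -31 [155. 117.]
11 31 [123. 179.]
[157. 164.]
```

View pics/j1b.png

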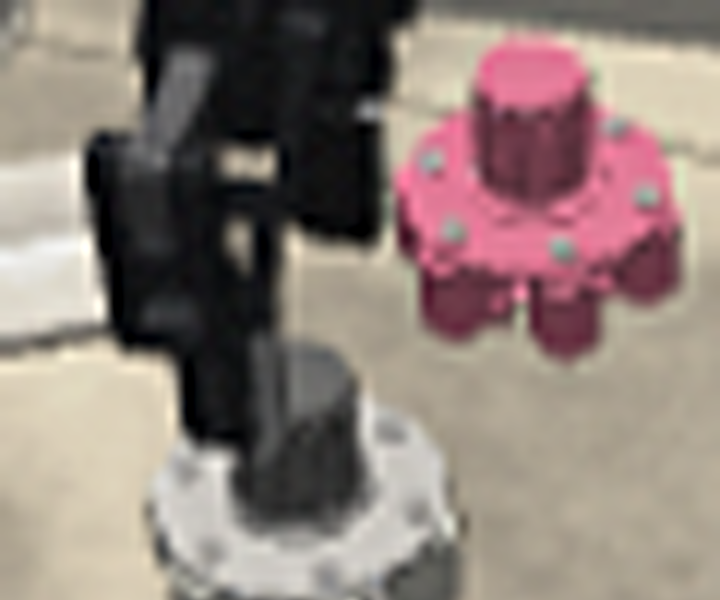

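Run:
```python
from h import *
arm.dwell(.2); print("settled",arm.get_ee_pos())
print(arm.move_l([*W,41],feed=60,stop_force=8), arm.get_ee_pos())
arm.set_gripper(20,grasp_force=40); print(arm.get_gripper_width(),arm.get_ft_force(),arm.get_ee_pos())
arm.move_l([*W,160],feed=150); arm.dwell(.1)
print(arm.get_gripper_width(),arm.get_ft_force(),arm.get_clock())
p=[S[0],S[1]+60,190]
arm.movep(p,R(90)); arm.dwell(.2); print(arm.get_ee_pos()-p,arm.get_clock())
import cv2
for n in("side","top"):
    cv2.imwrite(f"pics/{n}2.png",cams.grab_frame(n)[:,:,::-1])
s=cv2.imread("pics/side2.png");t=cv2.imread("pics/top2.png")
cv2.imwrite("pics/j2.png",np.hstack([cv2.resize(s[130:230,180:280],(400,400),interpolation=2),cv2.resize(t[110:210,240:340],(400,400),interpolation=2)]))
```

```text
settled [524.96383078 285.91461665  76.25057763]
False [524.34146626 285.54880738  40.85708781]
26.63484546875519 [ 0.31626686 -0.50033337  3.73006524] [524.64893922 285.65804319  41.56266097]
26.91840171324216 [ 0.89240407 -0.19681295 -1.3283739 ] 4.9
[-0.36957001  2.30090097 -0.40946063] 5.9417
```

View pics/j2.png

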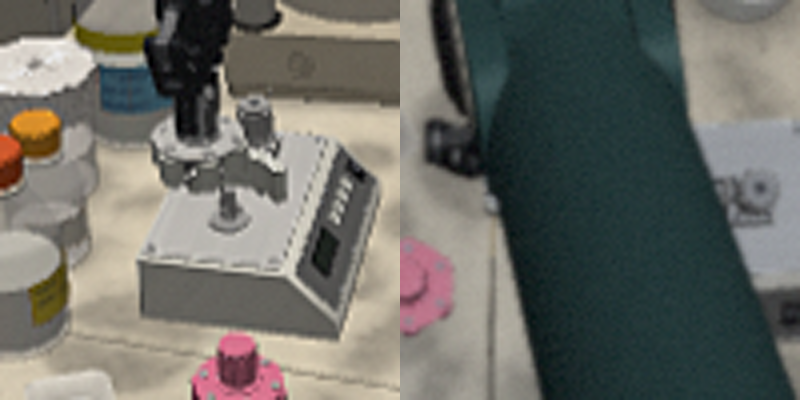

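Run:
```python
from h import *
arm.dwell(.15); print(arm.get_ee_pos())
p=[*S,160]
arm.move_l(p,feed=120); 
for i in range(3): arm.dwell(.15); print(arm.get_ee_pos()-p,arm.get_clock())
import cv2
s=cams.grab_frame("side")[:,:,::-1]; e=arm.get_ee_pos()
cv2.imwrite("pics/side3.png",s)
print(e,"pred plate top",proj("side",[e[0],e[1],e[2]-41+35]))
cv2.imwrite("pics/j3.png",cv2.resize(s[145:205,205:275],(700,600),interpolation=2))
```

```text
[556.11903372  82.35727669 189.90261794]
[0.25361395 1.14266277 0.38184422] 7.05
[0.13523191 0.71698582 0.26310274] 7.2
[0.04842997 0.253902   0.10703768] 7.35
[556.21225011  21.98330756 160.0552482 ] pred plate top [236.02511939 160.92520527]
```

View pics/j3.png

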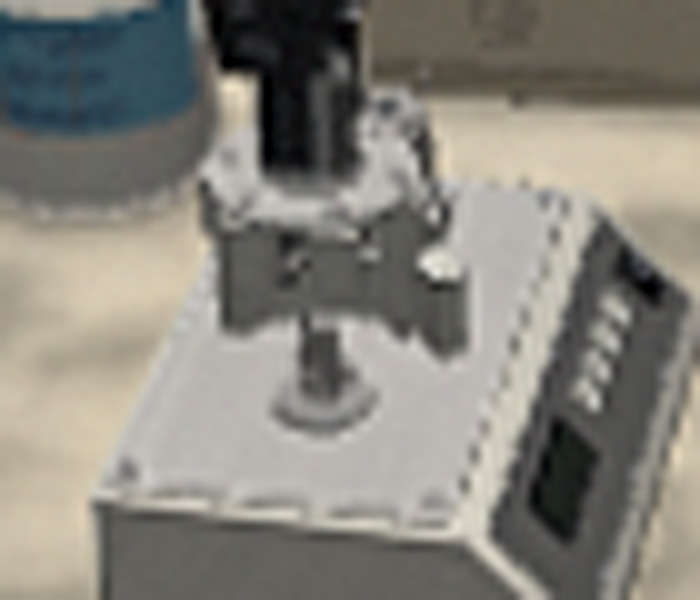

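Run:
```python
from h import *
import cv2
s=cv2.imread("pics/side3.png"); k=10
im=cv2.resize(s[145:205,205:275],(700,600),interpolation=2)
def circ(c,r,col):
    t=np.linspace(0,2*np.pi,60); pts=[((proj("side",[c[0]+r*np.cos(a),c[1]+r*np.sin(a),c[2]])-[205,145]+.5)*k-.5) for a in t]
    cv2.polylines(im,[np.int32(pts)],True,col,1)
e=[556.21,21.98,160.05]
circ([e[0],e[1],e[2]-6],33,(0,0,255)); circ([e[0],e[1],e[2]-10],33,(0,128,255))
for S2,c in((S,(0,255,0)),):
    circ([*S2,69],14,c);circ([*S2,97],4,c);circ([*S2,93],6,c);circ([*S2,81],6,c)
cv2.imwrite("pics/j3b.png",im)
```

```text
(no output)
```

View pics/j3b.png

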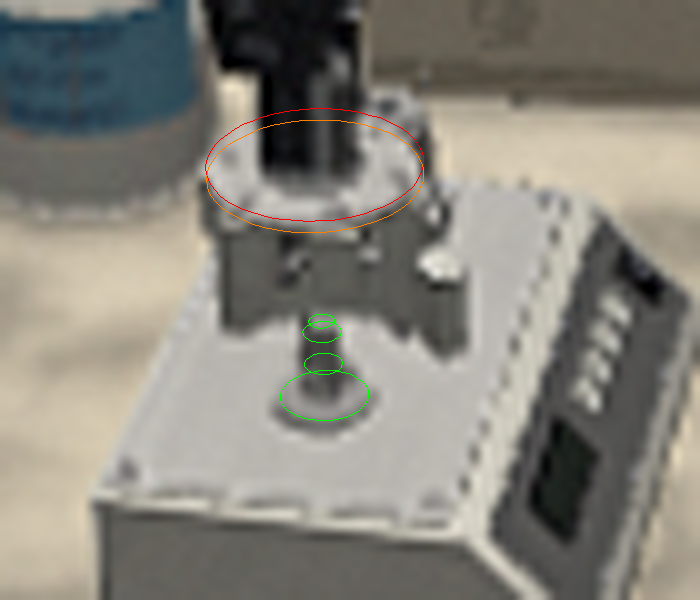

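Run:
```python
from h import *
import cv2
s=cv2.imread("pics/side3.png"); k=20
def go(x0,y0,w,h,circs):
    im=cv2.resize(s[y0:y0+h,x0:x0+w],(w*k,h*k),interpolation=2)
    for c,r,col in circs:
        t=np.linspace(0,2*np.pi,60); pts=[((proj("side",[c[0]+r*np.cos(a),c[1]+r*np.sin(a),c[2]])-[x0,y0]+.5)*k-.5) for a in t]
        cv2.polylines(im,[np.int32(pts)],True,col,1)
    return im
e=[556.21,21.98,160.05]
a=go(222,153,28,18,[([e[0],e[1],e[2]-6],33,(0,0,255)),([e[0],e[1],e[2]-10],33,(0,128,255))])
b=go(230,172,16,18,[([*S,69],16,(0,255,0)),([*S,65],16,(0,255,0)),([*S,97],4,(0,0,255)),([*S,93],6,(0,0,255)),([*S,81],6,(0,0,255))])
cv2.imwrite("pics/j3c.png",a);cv2.imwrite("pics/j3d.png",b)
```

```text
(no output)
```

View pics/j3c.png

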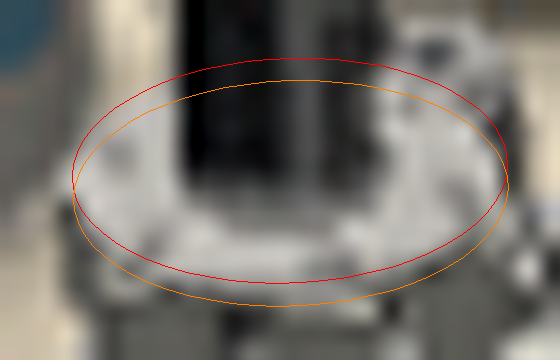

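View pics/j3d.png

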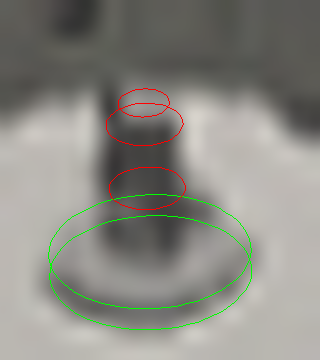

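Run:
```python
from h import *
arm.move_l([*S,141],feed=60); arm.dwell(.4); f0=arm.get_ft_force(); print(arm.get_ee_pos(),f0)
print(arm.move_l([*S,109.5],feed=25,stop_force=7)); print(arm.get_ee_pos(),arm.get_ft_force()-f0,arm.get_moment())
arm.dwell(.2); print(arm.get_ee_pos(),arm.get_ft_force()-f0,arm.get_clock())
```

```text
[556.32026372  21.81727813 141.22631207] [-0.19560633 -0.36145564 -2.20621986]
True
[555.70416349  21.17863783 120.32857333] [ 1.65262624 -0.13059473  0.00548426] [-0.33789173 -0.40131274 -0.06267273]
[555.61772704  21.12150659 120.42084911] [ 1.8346035  -0.98534432 -1.21436399] 9.275
```

```bash
cat > step.py <<'E'
from h import *
import sys
def loop(a0,n,da,xy,zt=109.5,sf=5):
    a=a0; zs=[]
    for i in range(n):
        e=arm.get_ee_pos()
        arm.move_l([*xy,e[2]+.3],R(a),feed=60)
        m=arm.move_l([*xy,zt],feed=25,stop_force=sf)
        e=arm.get_ee_pos(); f=arm.get_ft_force()
        print(a,m,e.round(2),f.round(1),round(arm.get_moment()[2],3),round(arm.get_gripper_width(),1),round(arm.get_clock(),2),flush=True)
        if e[2]<118 or not m: print("DROP"); return a
        a+=da
    return a
E
python3 - <<'E'
from step import *
loop(90,3,-5,[555.7,21.2])
E
```

```text
90 True [555.79  20.73 119.33] [ 1.4 -0.1 -0.4] -0.052 26.9 9.74
85 True [555.69  21.19 110.51] [-0.6  0.2  5.2] 0.012 26.7 10.39
DROP
```

Run:
```python
from h import *
import cv2
for a in (85,83,87,85):
    m=arm.move_l([555.7,21.2,105],R(a),feed=20,stop_force=8)
    print(a,m,arm.get_ee_pos().round(2),arm.get_ft_force().round(1),arm.get_moment().round(2),arm.get_clock())
s=cams.grab_frame("side")[:,:,::-1]; cv2.imwrite("pics/side4.png",s)
cv2.imwrite("pics/j4.png",cv2.resize(s[145:205,205:275],(700,600),interpolation=2))
```

```text
85 True [555.9   21.22 110.49] [-3.1 -0.2  7.1] [-0.08  0.62  0.02] 10.6
83 True [556.    21.23 110.51] [-2.5 -0.2  8.1] [-0.02  0.57  0.03] 10.8083
87 True [556.11  21.19 110.49] [-2.5  0.7  7.9] [-0.01  0.56  0.  ] 11.0167
85 True [556.15  21.23 110.5 ] [-3.5 -0.8  8.3] [-0.07  0.59  0.  ] 11.225
```

View pics/j4.png

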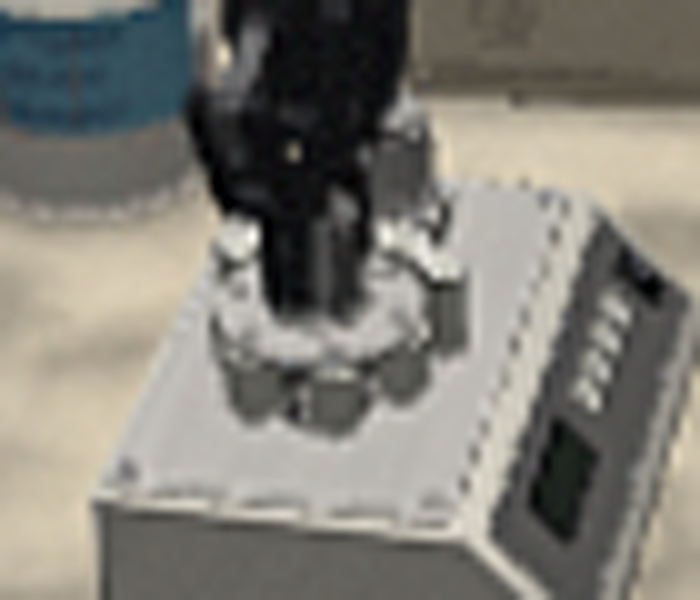

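Run:
```python
from h import *
import cv2
e=arm.get_ee_pos()
arm.set_gripper(46); arm.dwell(.1)
print(arm.get_gripper_width(),arm.get_ft_force().round(1))
arm.move_l([e[0],e[1],190],feed=120)
T2=[561.8,-74.4]
arm.movep([*T2,165],R(90)); arm.dwell(.5)
print(arm.get_ee_pos(),arm.get_ft_force().round(1),arm.get_clock())
s=cams.grab_frame("side")[:,:,::-1]; cv2.imwrite("pics/side5.png",s)
im=cv2.resize(s[130:190,205:275],(700,600),interpolation=2)
def circ(c,r,col):
    t=np.linspace(0,2*np.pi,60); pts=[((proj("side",[c[0]+r*np.cos(a),c[1]+r*np.sin(a),c[2]])-[205,130]+.5)*10-.5) for a in t]
    cv2.polylines(im,[np.int32(pts)],True,col,1)
circ([555.8,21.3,104],33,(0,0,255)); circ([555.8,21.3,116],33,(255,0,0)); circ([555.8,21.3,138],14,(0,0,255)); circ([*T2,119],15,(0,255,0))
cv2.imwrite("pics/j5.png",im)
```

```text
46.62445776054604 [-0.1 -0.5 -0.2]
[561.88168914 -73.93951943 165.14569118] [-0.5 -0.3  0.7] 13.5
```

View pics/j5.png

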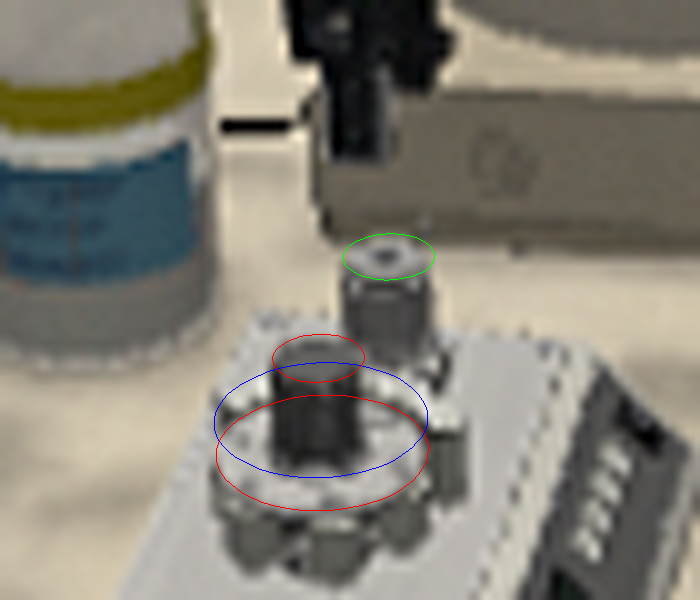

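The released wheel matches the home outline (boss top at (318,357) in the crop), and the thimble matches its prediction. I grip and turn it next.

Run:
```python
from h import *
T2=[562.0,-74.4]
print(arm.move_l([*T2,90],feed=70,stop_force=10)); arm.dwell(.4); print(arm.get_ee_pos(),arm.get_ft_force().round(1))
arm.set_gripper(20,grasp_force=60); arm.dwell(.1)
print(arm.get_gripper_width(),arm.get_ft_force().round(1),arm.get_moment().round(2),arm.get_ee_pos(),arm.get_clock())
m0=arm.get_moment()[2]
for a in range(84,-22,-6):
    arm.move_l([*T2,90],R(a),feed=60)
    f=arm.get_ft_force(); print(a,f.round(1),round(arm.get_moment()[2]-m0,3),round(arm.get_clock(),2))
    if np.linalg.norm(f)>30: print("HIGH");break
```

```text
False
[562.04085267 -74.38431915  90.13783677] [-0.1  0.3 -0.5]
28.42987502396905 [-2.3 -0.3  4.7] [ 0.09  0.27 -0.08] [562.04951411 -74.36310328  90.25801692] 15.5667
84 [-0.6 -0.2  5.1] 0.147 15.82
78 [-1.8  0.   5.7] 0.138 16.08
72 [-1.7  0.9  4.9] 0.149 16.34
66 [-2.1  0.1  4.7] 0.189 16.6
60 [-1.1  0.4  5.2] 0.167 16.86
54 [-1.5  0.7  5.3] 0.168 17.12
48 [-1.   0.9  4.9] 0.133 17.38
42 [-1.5  1.2  5. ] 0.181 17.63
36 [-0.8  1.3  5.8] 0.164 17.89
30 [-1.5  0.9  5. ] 0.108 18.15
24 [-2.   1.6  4.8] -0.008 18.41
18 [-0.1  1.6  5.5] 0.103 18.67
12 [-1.6  0.6  6. ] 0.114 18.93
6 [-1.8  2.1  5.7] 0.201 19.18
0 [-1.2  0.8  5.7] 0.171 19.44
-6 [-0.2  2.   5. ] 0.028 19.7
-12 [-0.5  1.4  6.3] 0.141 19.96
-18 [-0.5  1.1  4.9] 0.14 20.22
```

Run:
```python
from h import *
import cv2
arm.set_gripper(46); arm.dwell(.2)
print(arm.get_gripper_width(),arm.get_ft_force().round(1))
e=arm.get_ee_pos(); arm.move_l([e[0],e[1],190],feed=120)
arm.movep([480,-250,260],R(20)); arm.dwell(.5); print(arm.get_clock(),arm.get_ft_force())
for n in("side","top"): cv2.imwrite(f"pics/{n}6.png",cams.grab_frame(n)[:,:,::-1])
s=cv2.imread("pics/side6.png");t=cv2.imread("pics/top6.png")
cv2.imwrite("pics/j6.png",np.hstack([cv2.resize(s[140:210,205:275],(400,400),interpolation=2),cv2.resize(t[130:200,270:340],(400,400),interpolation=2)]))
cv2.imwrite("pics/j6t.png",cv2.resize(t,(800,600)))
```

```text
46.14494033260582 [ 0.3 -0.3 -0.2]
23.075 [1.05934814 0.21974543 0.09804364]
```

View pics/j6.png

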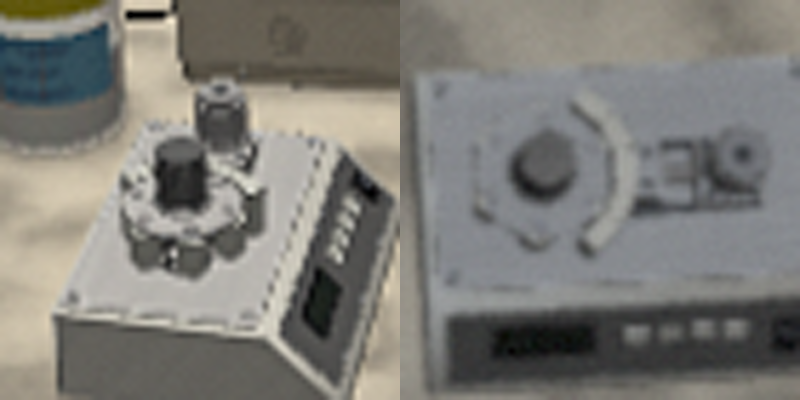

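View pics/j6t.png

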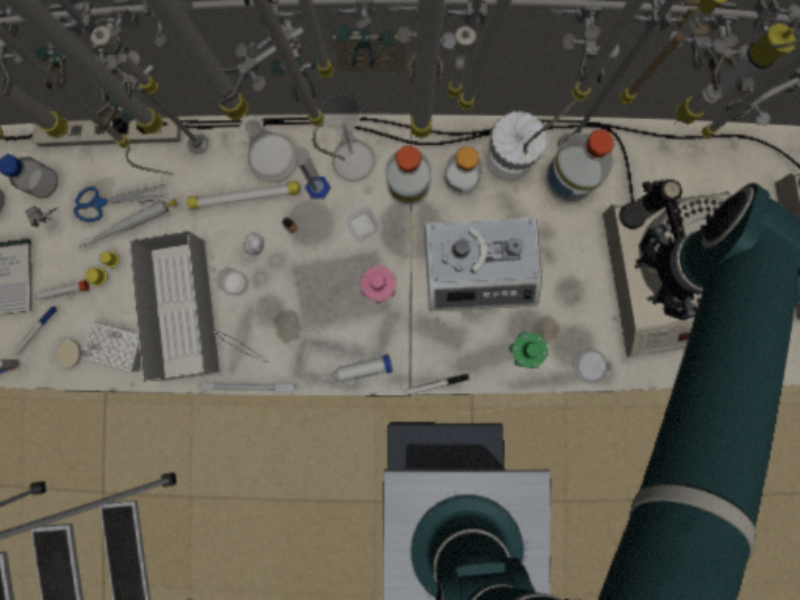

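Run:
```python
from plant import arm
print(arm.get_ft_force(),abs(arm.get_qvel()).max()); arm.sign_off(); print(arm.get_clock())
```

```text
[0.24571174 0.26625638 0.03883371] 0.08824430170561771
the job is handed in; nothing more can be done
the job is handed in; nothing more can be done
```

The pump head is back together and I have handed the job in. The wheel is home on its shaft, and the thimble is closed past the clutch. My last clock reading was about 23 s, well under the 61 s limit.

- **Wheel:** I gripped the white wheel by its grey boss and lowered it onto the shaft. I turned it about 5°, stopping each press at 5–8 N, until it dropped. It came to a firm stop at 69.0 mm above the bench, and after release the side view matched the home outline.
- **Thimble:** I turned it 108° clockwise. The torque fell off twice, at about 1.15 and 1.68 rad. That is 0.52 rad apart, so I take it as two clutch clicks. I had no direct reading of the thimble or shoe joints.
- **Shoe:** It moved roughly 5 mm towards the rollers by a coarse pixel measurement, against the expected 4.3 mm.
- **Final state:** The last top view shows the bystanders and the pink and green look-alikes where they were. The tool force was near zero, with the gripper clear of everything.

One disagreement: the two cameras differed by up to 6 mm in y on the loose wheel. I used the average and confirmed it by the grasp and by fitting the wheel over the shaft.

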